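# Make room for the scoop in the balance accessory tray

## Robot

A 7-joint arm with a two-finger parallel gripper is mounted at the origin on the work surface. World frame = base frame: x ahead of the robot, y to its left, z up, the work surface at z = 0. Lengths are in m, angles in rad, forces in N, time in s.
With the tool pointing down it reaches from about 0.4 to 0.9 m from the base axis. Payload 5.5 kg.
Tool frame: the origin (TCP) lies on the front face of the gripper's body, between the roots of the fingers; the fingertips stand 66 mm ahead of it and the grasp point (between the pads) lies 47 mm ahead of it; x points along the fingers, y is the direction in which the jaws open and shut, and the axes are right-handed (so a half turn about x gives the same grasp; the last joint's range is limited). The gripper opens to 92 mm and grips with 3 to 60 N. Pads are 19 mm wide; open, the fingers measure 130 mm over their backs; the gripper's body (75 mm by 190 mm) begins 47 mm behind the grasp point.
Start: joints at [-1.017, 0.501, -0.427, 1.55, 0.221, 1.138, -0.21], TCP at [0.186, 0.623, 0.292] pointing down, gripper open.
Joint ranges: [-2.88, 2.88], [-0.31, 2.03], [-1.54, 1.56], [0.2, 2.42], [-1.41, 4.55], [0.19, 2.02], [-2.57, 2.57]. Speed limits (rad/s): [2.57, 2.57, 3.14, 3.14, 3.14, 3.14, 3.14].

## Interface

Orientations are given as [roll, pitch, yaw] about the fixed x, y, z axes, in that order (R = Rz(yaw) Ry(pitch) Rx(roll)).
In Python, from station import manip gives the robot as it stands. The module is installed in compiled form; this text tells all that it offers.
- The arm moves only by the tool move_arm, never from a script. Its argument "deltas" is one flat list of numbers, 7 for each row, row after row: the shift along the tool's x, y, z in m, then the turn, a rotation vector about the tool's x, y, z in rad, then the closure in counts, from 0 (fully open) to 255 (shut). In form: [tx, ty, tz, ax, ay, az, claw, tx, ty, tz, ax, ay, az, claw, ...]. A call has 1 to 10 rows; each row shifts and turns the commanded pose from where the row before left it, along the tool's axes as they then stand; what a row does not reach is not made up. A row lasts 1/10 s, in which the tool goes at most 50 mm and 8.59 degrees, less where a joint would pass 70% of its speed; a pose out of reach is approached as far as the arm can. A call with a gripper value outside its range is refused whole. The fingers move at their own pace and stop on an object; the grip force is fixed at half the most. Time passes only in rows, so rows that do not move let the fingers close. It gives the time, the measured TCP pose, the force and the opening at its end, in the units of the state.
- manip.get_state(): the state, without advancing time (a new reading comes with each control period).
- manip.camera(name): name is "side" or "top"; returns (picture, depth): 384x512x3 uint8, blue, green, red; 384x512 float32, m along the optical axis (not along the pixel's ray), 0 where there is no reading.
- manip.camera_info(name): a dict with "mtx" (3x3 intrinsics, pixels), "extrinsics" (4x4, takes a point from world to camera coordinates). Camera axes: x right, y up, looking along -z (the intrinsics and any distortion apply to the point x, -y, -z); pixel columns grow to the right and rows downward; lengths in m; the calibration is good to about 2 mm. A picture is of the moment at which its call begins. camera_info takes no time and is no camera call.
- manip.close_job(): hands the job in, once; it reports no verdict.
The state is a dict: "time": time; "joint_positions": joint angles; "qd": joint speeds; "tau": joint torques, N m; "tool_pos": TCP position; "orientation": TCP orientation; "ft_force": force on the tool from outside, world axes, zero at the start; "moment": the same for the moment, N m; "grip_width": opening from 0.0 (shut) to 1.0 (fully open).
Only numpy, scipy, OpenCV 4.12 (cv2) and the standard library are available. Lean on these libraries where they do the work, as an engineer would, in place of code of your own. Each camera call takes 0.05 s, during which the arm holds its last target. There are 200 camera calls.

## Task

The blue-handled weighing scoop is too long for either bay of the white accessory tray as it stands. Slide the orange divider towards the steel weight until the empty bay is long enough for the scoop, then lay the scoop flat and lengthwise in that empty bay, either way round, and let go; set it down rather than dropping it. The weight must stay standing where it is.

Things in the scene. Friction and masses are not known exactly. Their poses are not given: they have to be found in the camera images.
- tray: White open tray fixed to the bench, outside 120 (x) by 310 (y) by 40 mm high; walls and floor 5 mm thick. Origin: centre of its underside, on the bench (z = 0). y is its long axis. A divider, a 4 mm upright plate across the whole width (top 44 mm above the bench), slides along tray y up to 95 mm either side of the middle. The empty bay fits the scoop once this is 50 to 95 mm from the middle, on the weight's side.
- divider_grip (a point): Middle of the orange divider's grip tab, 62 mm above the bench, over the middle of the tray's width. Tab: 10 mm thick along tray y, 50 mm wide along tray x, from 40 to 80 mm above the bench; pinch it across its thickness or push it. About 2 N slides it; it stays where left and starts within 30 mm of the tray's middle. Even at its stop it does not touch the weight.
- weight: Knobbed steel weight, diameter 34, height 32 mm, 160 g, upright on a black rubber pad (2 mm) on the tray floor, 122 mm from the tray's middle along tray y, at either end, midway across the width. Origin: centre of its underside; z is its upright axis. Its top is 39 mm above the bench, below the rim. (A yellow sticker lies flat in the other, empty bay.)
- scoop: Scoop on the bench, 190 mm long along its x, 80 g. Blue handle 16 mm wide (y), 20 mm high, x = -95 to +15 mm; open steel blade 26 mm wide, 12 mm high, x = +15 to +95 mm. Origin: middle of its length, on its underside; z up. It balances near its origin: grip the handle across its width at about x = -15 mm. A wooden-handled brush of like length lies near it: not wanted.
There are look-alikes about, which are no part of the job. There is more than one size of the scoop; the one meant has the size given above.

How it is judged:
On the way:
1. the divider is slid towards the weight until the empty bay is long enough for the scoop (divider within 77 mm of the weight's axis) (horizontal distance between divider_grip and weight below 0.077 m), for 0.2 s.
At the end, for the whole second after the job is handed in: Scoop still, flat on the tray floor (within 5 mm, 0.1 rad), lengthwise within 15 degrees (either way round), in the bay without the weight; divider within 85 mm of the weight's axis; weight upright (0.15 rad), within 15 mm of its start (horizontal distance between divider_grip and weight below 0.085 m and horizontal distance between scoop and weight above 0.1 m and x of scoop in the frame of tray between -0.05 and 0.05 m and y of scoop in the frame of tray between -0.07 and 0.07 m and z of scoop in the frame of tray below 0.01 m and angle between the x axis of scoop and the y axis of tray, either way round below 0.26 rad and angle between scoop's own z axis and vertical below 0.1 rad and linear speed of scoop below 0.02 m/s and angle between weight's own z axis and vertical below 0.15 rad and distance of weight from where it was at the start of the episode below 0.015 m); the robot touches nothing.
It fails at once if the scoop is dropped (falling freely faster than 0.8 m/s, a drop of more than about 30 mm) (linear speed of scoop above 0.8 m/s and contact force between the fingers and scoop below 0.1 N).
It also fails if it takes over 48 s, if anything falls off the work surface, if the arm or the gripper's body presses on something with over 40 N, if the wrist force passes 120 N, or if a joint passes its speed limit or range.

## Working session

There is one attempt and no reset: what is moved stays moved. The work goes in short steps, Python scripts to look and compute and a tool call to move; the robot and the scene stay as the last step left them, time stands still between calls to the robot, and variables do not carry over. Pictures are saved under pics/ and viewed, about 8 in all and at most 12, crops included, and the job is handed in when it is done.

Besides the shell and the picture viewer there is one more tool, called after "Emit:" as name(argument=value, ...) on one line, values as JSON. move_arm: Moves the arm, as the interface text tells. Its arguments: {"type":"object","properties":{"deltas":{"type":"array","items":{"type":"number"}}},"required":["deltas"]}

```bash
mkdir -p pics
cat > h.py <<'E'
import numpy as np, cv2
from station import manip
from scipy.spatial.transform import Rotation as R
def grab(n,tag):
    im,d=manip.camera(n); np.savez(f'{tag}.npz',im=im,d=d); cv2.imwrite(f'pics/{tag}.png',im); return im,d
def ray(n,u,v):
    i=manip.camera_info(n); K=np.array(i['mtx']);E=np.array(i['extrinsics'])
    a=np.linalg.inv(K)@[u,v,1]; r=E[:3,:3].T@np.array([a[0],-a[1],-a[2]]); c=-E[:3,:3].T@E[:3,3]; return c,r
def onz(n,u,v,z):
    c,r=ray(n,u,v); return c+r*(z-c[2])/r[2]
def cloud(n,d):
    i=manip.camera_info(n); K=np.array(i['mtx']);E=np.array(i['extrinsics'])
    v,u=np.indices(d.shape); a=np.stack([u,v,np.ones_like(u)],-1)@np.linalg.inv(K).T*d[...,None]
    p=a*[1,-1,-1]-E[:3,3]; return p@E[:3,:3]
def st():
    s=manip.get_state(); print({k:np.round(s[k],4).tolist() for k in('time','joint_positions','tool_pos','orientation','ft_force','grip_width')}); return s
E
python3 - <<'E'
from h import *
s=st()
for n in('top','side'):
    grab(n,n+'0'); i=manip.camera_info(n); print(n,{k:np.round(v,3).tolist() for k,v in i.items() if k!='name'}, ray(n,256,192))
print(R.from_euler('xyz',s['orientation']).as_matrix().round(3))
E
```

```text
{'time': 0.0, 'joint_positions': [-1.0168, 0.5018, -0.4268, 1.5514, 0.2208, 1.1383, -0.2103], 'tool_pos': [0.1862, 0.6222, 0.2912], 'orientation': [-1.6147, 1.5689, -1.9054], 'ft_force': [-0.5046, -0.6432, -0.7426], 'grip_width': 1.0019}
top {'mtx': [[373.403, 0.0, 260.593], [0.0, 373.403, 188.833], [0.0, 0.0, 1.0]], 'extrinsics': [[0.024, -1.0, 0.015, -0.015], [0.984, 0.026, 0.176, -0.614], [-0.176, 0.011, 0.984, -0.743], [0.0, 0.0, 0.0, 1.0]]} (array([0.47352104, 0.00916449, 0.83946979]), array([ 0.1674995 ,  0.00136555, -0.98598442]))
side {'mtx': [[362.1, 0.0, 253.088], [0.0, 362.1, 198.023], [0.0, 0.0, 1.0]], 'extrinsics': [[0.965, -0.263, -0.014, -0.601], [0.173, 0.594, 0.786, -0.168], [-0.198, -0.761, 0.618, -0.707], [0.0, 0.0, 0.0, 1.0]]} (array([ 0.46912373, -0.59624942,  0.56086345]), array([ 0.20878106,  0.7683004 , -0.60536463]))
[[-0.001  0.287  0.958]
 [-0.002  0.958 -0.287]
 [-1.    -0.002 -0.   ]]
```

View pics/top0.png

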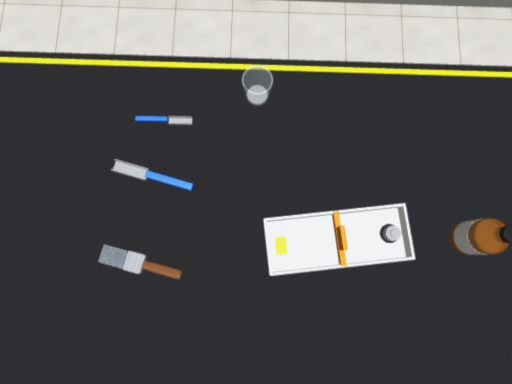

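View pics/side0.png

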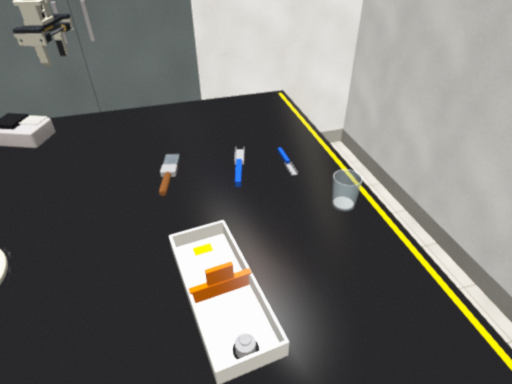

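The top view shows the tray at about (339,240), with the divider at (341,238) and the weight at (392,233) on the right (-y) end. The large scoop is at (152,175) with its blade to the left, a short look-alike at (164,119) and the brush at (140,262). The side view agrees.

```bash
cat > m.py <<'E'
from h import *
def measure(tag,n='top'):
    z=np.load(tag+'.npz'); im,d=z['im'],z['d']; P=cloud(n,d); hsv=cv2.cvtColor(im,cv2.COLOR_BGR2HSV)
    def comps(m,amin=40):
        k,l,s,c=cv2.connectedComponentsWithStats(m.astype(np.uint8)); return [(l==i) for i in range(1,k) if s[i,4]>amin]
    H,S,V=cv2.split(hsv); out={}
    for c in comps((H>100)&(H<125)&(S>150)&(V>100)):
        vu=np.argwhere(c)[:,::-1].astype(np.float32); (cx,cy),wh,a=cv2.minAreaRect(vu); b=cv2.boxPoints(((cx,cy),wh,a))
        zt=np.median(P[c][:,2]); q=np.array([onz(n,*p,0.02)[:2] for p in b]); e=sorted([np.linalg.norm(q[0]-q[1]),np.linalg.norm(q[1]-q[2])])
        o=onz(n,cx,cy,.02)[:2]; pts=np.array([onz(n,*p,.02)[:2] for p in vu]); w=np.linalg.svd(pts-pts.mean(0),full_matrices=False)[2][0]
        print(n,'blue',len(vu),(cx,cy),'centre',o.round(4),'mean',pts.mean(0).round(4),'size',np.round(e,4),'dir',w.round(4),'yaw',np.degrees(np.arctan2(w[1],w[0])).round(1),'z',zt.round(4))
    m=(H>5)&(H<18)&(S>200)&(V>150); X=P[m]; 
    t=X[(X[:,2]>.055)&(X[:,2]<.09)]; t=t[np.linalg.norm(t-np.median(t,0),axis=1)<.06]; print(n,'tab',len(t),t.min(0).round(4),t.max(0).round(4),t.mean(0).round(4)); top=t[t[:,2]>.076]; print('tabtop',len(top),top.mean(0).round(4))
    m=(S<40)&(V>170)&(P[...,2]<.06)&(np.abs(P[...,0]-.53)<.25)&(np.abs(P[...,1]+.18)<.25)
    r=m&(P[...,2]>.034); pts=P[r][:,:2].astype(np.float32); (c,wh,a)=cv2.minAreaRect(pts*1000); print(n,'rim',c,wh,a)
    return P,H,S,V
if __name__=='__main__':
    for n in('top','side'):
        P,H,S,V=measure(n+'0',n)
    # tray rim corners by contour in top view
    n='top'; z=np.load('top0.npz'); P,H,S,V=measure('top0')
    m=((V>90)&(S<60)|((H>5)&(H<35)&(S>150))).astype(np.uint8); m[:190]=0; m[:,:230]=0; m[:,430:]=0
    c=max(cv2.findContours(m,0,1)[0],key=cv2.contourArea); ap=cv2.approxPolyDP(cv2.convexHull(c),6,True)[:,0]; print(ap.tolist(),[onz(n,*p,.04)[:2].round(4).tolist() for p in ap])
    print('weight', onz(n,392,233,.037))
E
python3 m.py; python3 -c "
import cv2
im=cv2.imread('pics/top0.png'); cv2.imwrite('pics/c.png',cv2.resize(im[190:290,250:430],None,fx=4,fy=4,interpolation=2))"
```

```text
top blue 194 (151.0, 118.5) centre [0.7774 0.2558] mean [0.7775 0.2555] size [0.0121 0.0732] dir [ 0.0183 -0.9998] yaw -88.9 z 0.0122
top blue 393 (169.14718627929688, 180.20960998535156) centre [0.6342 0.2046] mean [0.6342 0.2043] size [0.0186 0.1093] dir [0.2584 0.966 ] yaw 75.0 z 0.0191
top tab 18 [ 0.4908 -0.1688  0.0555] [ 0.5379 -0.1616  0.0802] [ 0.5162 -0.1648  0.076 ]
tabtop 14 [ 0.5109 -0.1656  0.0783]
top rim (514.5938720703125, -168.9204864501953) (119.65748596191406, 311.82598876953125) 7.666891098022461
side blue 93 (283.1153564453125, 154.4230499267578) centre [0.7772 0.2387] mean [0.7776 0.2389] size [0.0216 0.0862] dir [-0.0226 -0.9997] yaw -91.3 z 0.0109
side blue 180 (237.5, 172.5) centre [0.6315 0.1864] mean [0.6323 0.1844] size [0.0196 0.1278] dir [-0.2518 -0.9678] yaw -104.6 z 0.0178
side tab 153 [ 0.4923 -0.1825  0.055 ] [ 0.5225 -0.1761  0.0801] [ 0.5056 -0.1795  0.0681]
tabtop 36 [ 0.507  -0.1789  0.0782]
side rim (515.7353515625, -171.5973358154297) (120.52836608886719, 312.78790283203125) 7.557921886444092
top blue 194 (151.0, 118.5) centre [0.7774 0.2558] mean [0.7775 0.2555] size [0.0121 0.0732] dir [ 0.0183 -0.9998] yaw -88.9 z 0.0122
top blue 393 (169.14718627929688, 180.20960998535156) centre [0.6342 0.2046] mean [0.6342 0.2043] size [0.0186 0.1093] dir [0.2584 0.966 ] yaw 75.0 z 0.0191
top tab 18 [ 0.4908 -0.1688  0.0555] [ 0.5379 -0.1616  0.0802] [ 0.5162 -0.1648  0.076 ]
tabtop 14 [ 0.5109 -0.1656  0.0783]
top rim (514.5938720703125, -168.9204864501953) (119.65748596191406, 311.82598876953125) 7.666891098022461
[[405, 203], [415, 259], [269, 275], [263, 218]] [[0.5937, -0.3141], [0.4745, -0.3301], [0.4342, -0.0215], [0.5532, -0.0062]]
weight [ 0.52829185 -0.28429471  0.037     ]
```

View pics/c.png

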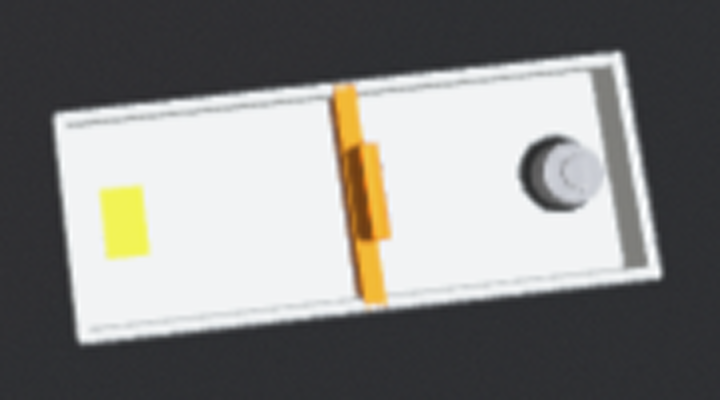

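The tray centre is about (0.515,-0.170), with its long axis at yaw 97.5° and the weight at the -y end. The divider is near the middle, and the wanted scoop is the one whose handle is 110 mm long. I'll pinch the tab with the jaws along tray y, starting with a turn and a move towards it.

Emit:
move_arm(deltas=[0, -0.02, 0.02, -0.105, 0, 0, 0, 0, -0.03, 0.03, -0.105, 0, 0, 0, 0, -0.03, 0.03, -0.105, 0, 0, 0, 0, -0.03, 0.03, -0.105, 0, 0, 0, 0, -0.035, 0.025, 0, 0, 0, 0, 0, -0.035, 0.025, 0, 0, 0, 0, 0, -0.035, 0.025, 0, 0, 0, 0, 0, -0.035, 0.025, 0, 0, 0, 0, 0, -0.035, 0.02, 0, 0, 0, 0, 0, -0.035, 0.02, 0, 0, 0, 0])

```text
time: 1.1
tool_pos: [0.4486, 0.3093, 0.2919]
orientation: [-2.65, 1.57, -2.521]
ft_force: [1.0, 0.9, 0.1]
grip_width: 0.998
```

```bash
cat > go.py <<'E'
# usage: go.py x y z yaw_of_tool_y(deg): total shift in tool axes after turning, turn about tool x and tilt error
import sys; from h import *
s=st(); x,y,z,a=map(float,sys.argv[1:5]); M=R.from_euler('xyz',s['orientation']).as_matrix()
c,k=np.cos(np.radians(a)),np.sin(np.radians(a)); T=np.array([[0,c,k],[0,k,-c],[-1,0,0]])
print('shift now-axes',(M.T@(np.array([x,y,z])-s['tool_pos'])).round(4),'shift target-axes',(T.T@(np.array([x,y,z])-s['tool_pos'])).round(4),'rotvec',R.from_matrix(M.T@T).as_rotvec().round(3))
E
python3 go.py .510 -.172 .115 97.5
```

```text
{'time': 1.1, 'joint_positions': [-0.3193, 0.3079, -0.4024, 1.8176, 0.1377, 1.044, 0.9254], 'tool_pos': [0.4486, 0.3093, 0.2919], 'orientation': [-2.6497, 1.5702, -2.5208], 'ft_force': [1.0204, 0.9296, 0.052], 'grip_width': 0.9981}
shift now-axes [ 0.1771 -0.4851 -0.0009] shift target-axes [ 0.1769 -0.4852 -0.0019] rotvec [-0.002 -0.001  0.   ]
```

Emit:
move_arm(deltas=[0, -0.044, 0, 0, 0, 0, 0, 0, -0.044, 0, 0, 0, 0, 0, 0, -0.044, 0, 0, 0, 0, 0, 0, -0.044, 0, 0, 0, 0, 0, 0, -0.044, 0, 0, 0, 0, 0, 0, -0.044, 0, 0, 0, 0, 0, 0, -0.044, 0, 0, 0, 0, 0, 0.01, -0.044, 0, 0, 0, 0, 0, 0.02, -0.044, 0, 0, 0, 0, 0, 0.02, -0.044, 0, 0, 0, 0, 0])

```text
time: 2.1
tool_pos: [0.5046, -0.1271, 0.2419]
orientation: [-0.476, 1.57, -0.347]
ft_force: [0.7, -0.5, -0.4]
grip_width: 0.998
```

```bash
python3 go.py .510 -.172 .115 97.5; python3 -c "
from h import *
im,d=grab('side','side1'); cv2.imwrite('pics/s1.png',cv2.resize(im[120:384,100:400],None,fx=2,fy=2))"
```

```text
{'time': 2.1, 'joint_positions': [0.3068, 0.3019, -0.132, 1.9324, 0.0499, 0.9093, 1.8502], 'tool_pos': [0.5046, -0.1271, 0.2419], 'orientation': [-0.4759, 1.5697, -0.3466], 'ft_force': [0.6872, -0.504, -0.3603], 'grip_width': 0.9976}
shift now-axes [ 0.1269 -0.0451 -0.0005] shift target-axes [ 0.1269 -0.0452 -0.0005] rotvec [-0.002  0.001  0.001]
```

View pics/s1.png

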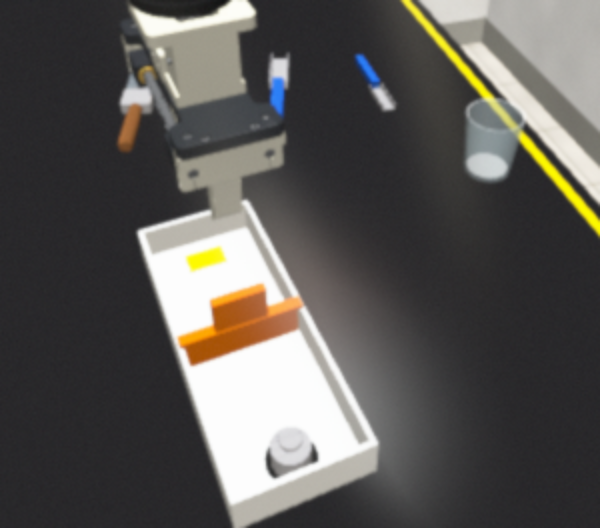

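The gripper is at (220,150) in the crop, lined up behind the tab at (240,305). I'll centre over it, go down and pinch.

Emit:
move_arm(deltas=[0.01, -0.025, 0, 0, 0, 0, 0, 0.01, -0.02, 0, 0, 0, 0, 0, 0.03, 0, 0, 0, 0, 0, 0, 0.03, 0, 0, 0, 0, 0, 0, 0.027, 0, 0, 0, 0, 0, 0, 0.02, 0, 0, 0, 0, 0, 0, 0, 0, 0, 0, 0, 0, 255, 0, 0, 0, 0, 0, 0, 255, 0, 0, 0, 0, 0, 0, 255, 0, 0, 0, 0, 0, 0, 255])

```text
time: 3.15
tool_pos: [0.5113, -0.1701, 0.1166]
orientation: [-0.411, 1.568, -0.281]
ft_force: [-0.3, -0.4, 0.2]
grip_width: 0.699
```

Emit:
move_arm(deltas=[0, 0, 0, 0, 0, 0, 255, 0, 0, 0, 0, 0, 0, 255, 0, 0, 0, 0, 0, 0, 255])

```text
time: 3.45
tool_pos: [0.5104, -0.17, 0.1156]
orientation: [-0.42, 1.57, -0.291]
ft_force: [0.5, -0.5, 0.6]
grip_width: 0.439
```

Emit:
move_arm(deltas=[0, 0, 0, 0, 0, 0, 255, 0, 0, 0, 0, 0, 0, 255, 0, 0, 0, 0, 0, 0, 255, 0, 0, 0, 0, 0, 0, 255, 0, 0, 0, 0, 0, 0, 255, 0, 0, 0, 0, 0, 0, 255])

```text
time: 4.05
tool_pos: [0.5103, -0.1702, 0.1152]
orientation: [-1.676, 1.57, -1.547]
ft_force: [-0.4, -0.3, -0.7]
grip_width: 0.109
```

Opening is 10 mm, so the tab is pinched. Now I'll slide it 73 mm.

Emit:
move_arm(deltas=[0, -0.01, 0, 0, 0, 0, 255, 0, -0.013, 0, 0, 0, 0, 255, 0, -0.015, 0, 0, 0, 0, 255, 0, -0.015, 0, 0, 0, 0, 255, 0, -0.012, 0, 0, 0, 0, 255, 0, -0.008, 0, 0, 0, 0, 255, 0, 0, 0, 0, 0, 0, 255, 0, 0, 0, 0, 0, 0, 255, 0, 0, 0, 0, 0, 0, 255])

```text
time: 4.95
tool_pos: [0.5199, -0.2425, 0.1152]
orientation: [-0.854, 1.57, -0.725]
ft_force: [2.3, -1.1, -3.4]
grip_width: 0.105
```

Emit:
move_arm(deltas=[0, 0, 0, 0, 0, 0, 100, 0, 0, 0, 0, 0, 0, 100, 0, 0, 0, 0, 0, 0, 100, 0, 0, 0, 0, 0, 0, 100, -0.03, 0, 0, 0, 0, 0, 100, -0.04, 0, 0, 0, 0, 0, 100, -0.04, 0, 0, 0, 0, 0, 100])

```text
time: 5.65
tool_pos: [0.5191, -0.242, 0.2259]
orientation: [2.568, 1.569, 2.698]
ft_force: [-0.6, -0.6, -0.6]
grip_width: 0.601
```

```bash
python3 - <<'E'
from h import *
st(); im,d=grab('side','side2'); cv2.imwrite('pics/s2.png',cv2.resize(im[120:384,100:400],None,fx=2,fy=2))
# scoop from the two views: handle centre (top cam) at z=.02
o=np.array([.634,.2045]); w=np.array([.2584,.966])
print('scoop: yaw of x axis 75, blade end side +w'); g=o+w*0.025; print('grasp',g)
E
python3 go.py .6405 .2286 .25 165; python3 go.py .6405 .2286 .25 -15
```

```text
{'time': 5.65, 'joint_positions': [0.4714, 0.4085, -0.103, 1.8179, 0.0512, 0.9197, 2.0458], 'tool_pos': [0.5191, -0.242, 0.2259], 'orientation': [2.5683, 1.5688, 2.6976], 'ft_force': [-0.6316, -0.6368, -0.6099], 'grip_width': 0.6005}
scoop: yaw of x axis 75, blade end side +w
grasp [0.64046 0.22865]
{'time': 5.7, 'joint_positions': [0.4716, 0.4001, -0.1033, 1.8106, 0.0508, 0.9241, 2.0461], 'tool_pos': [0.5227, -0.2435, 0.2334], 'orientation': [-0.545, 1.5615, -0.4157], 'ft_force': [0.99, -0.2945, 4.48], 'grip_width': 0.6083}
shift now-axes [-0.0173  0.4529  0.1778] shift target-axes [-0.0166  0.0084  0.4865] rotvec [-1.18   0.004  0.009]
{'time': 5.7, 'joint_positions': [0.4716, 0.4001, -0.1033, 1.8106, 0.0508, 0.9241, 2.0461], 'tool_pos': [0.5227, -0.2435, 0.2334], 'orientation': [-0.545, 1.5615, -0.4157], 'ft_force': [0.99, -0.2945, 4.48], 'grip_width': 0.6083}
shift now-axes [-0.0173  0.4529  0.1778] shift target-axes [-0.0166 -0.0084 -0.4865] rotvec [ 1.962  0.01  -0.005]
```

View pics/s2.png

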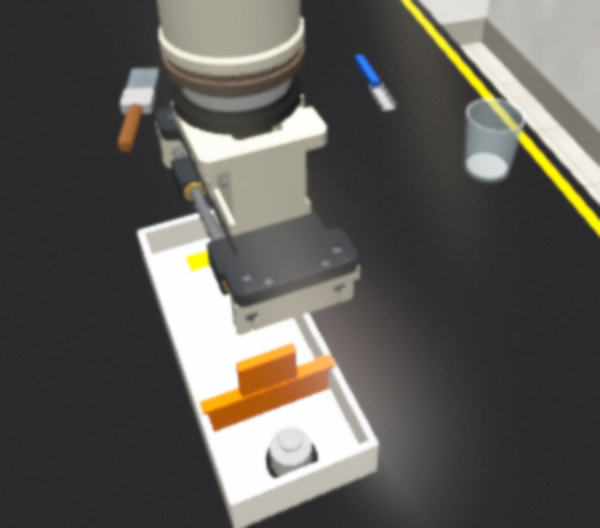

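The divider now stands about 73 mm past the middle, and the weight hasn't moved. Next, the scoop.

Emit:
move_arm(deltas=[0, 0.044, 0.018, 0, 0, 0, 0, 0, 0.044, 0.018, 0, 0, 0, 0, 0, 0.044, 0.018, 0, 0, 0, 0, 0, 0.044, 0.018, 0, 0, 0, 0, 0, 0.044, 0.018, 0, 0, 0, 0, 0, 0.044, 0.018, 0, 0, 0, 0, 0, 0.044, 0.018, 0, 0, 0, 0, 0, 0.044, 0.018, 0, 0, 0, 0, 0, 0.044, 0.018, 0, 0, 0, 0, 0, 0.044, 0.018, 0, 0, 0, 0])

```text
time: 6.7
tool_pos: [0.6416, 0.219, 0.225]
orientation: [-2.202, 1.571, -2.073]
ft_force: [0.7, -0.3, 0.5]
grip_width: 1.0
```

Emit:
move_arm(deltas=[0, 0, 0, 0.14, 0, 0, 0, 0, 0, 0, 0.14, 0, 0, 0, 0, 0, 0, 0.14, 0, 0, 0, 0, 0, 0, 0.14, 0, 0, 0, 0, 0, 0, 0.14, 0, 0, 0, 0, 0, 0, 0.14, 0, 0, 0, 0, 0, 0, 0.14, 0, 0, 0, 0, 0, 0, 0.14, 0, 0, 0, 0, 0, 0, 0.14, 0, 0, 0, 0, 0, 0, 0.14, 0, 0, 0])

```text
time: 7.7
tool_pos: [0.6412, 0.2172, 0.2249]
orientation: [-1.557, 1.57, -2.833]
ft_force: [0.3, 0.6, 0.1]
grip_width: 0.999
```

Emit:
move_arm(deltas=[0, 0, 0, 0.14, 0, 0, 0, 0, 0, 0, 0.14, 0, 0, 0, 0, 0, 0, 0.14, 0, 0, 0, 0, 0, 0, 0.14, 0, 0, 0, 0, 0, 0, 0, 0, 0, 0, 0, 0, 0, 0, 0, 0, 0])

```text
time: 8.3
tool_pos: [0.6413, 0.2174, 0.225]
orientation: [-0.622, 1.57, -2.449]
ft_force: [0.4, -0.0, -0.2]
grip_width: 1.0
```

```bash
python3 go.py .6405 .2286 .15 -15
```

```text
{'time': 8.3, 'joint_positions': [-0.5262, 0.5858, 0.2306, 1.5525, -0.1486, 1.021, -0.5108], 'tool_pos': [0.6413, 0.2174, 0.225], 'orientation': [-0.6222, 1.5703, -2.4489], 'ft_force': [0.3738, -0.0165, -0.2055], 'grip_width': 0.9997}
shift now-axes [ 0.075  -0.0036 -0.0107] shift target-axes [ 0.075  -0.0036 -0.0107] rotvec [0.006 0.    0.   ]
```

Emit:
move_arm(deltas=[0.02, -0.002, -0.006, 0, 0, 0, 0, 0.03, -0.002, -0.005, 0, 0, 0, 0, 0.03, 0, 0, 0, 0, 0, 0, 0.025, 0, 0, 0, 0, 0, 0, 0, 0, 0, 0, 0, 0, 0])

```text
time: 8.8
tool_pos: [0.6375, 0.2279, 0.1158]
orientation: [-0.976, 1.563, -2.804]
ft_force: [0.1, -0.5, -0.4]
grip_width: 1.0
```

```bash
python3 - <<'E'
from h import *
a,_=grab('side','side3'); b,_=grab('top','top3')
A=cv2.resize(a[60:220,160:320],(400,400)); B=cv2.resize(b[100:260,80:240],(400,400)); cv2.imwrite('pics/s3.png',np.hstack([A,B]))
E
python3 go.py .6405 .2286 .069 -15
```

```text
{'time': 8.9, 'joint_positions': [-0.523, 0.7147, 0.2038, 1.5978, -0.1779, 0.8482, -0.5082], 'tool_pos': [0.6404, 0.2287, 0.1202], 'orientation': [-1.0366, 1.5699, -2.8659], 'ft_force': [0.4423, -0.2009, 0.7149], 'grip_width': 0.9997}
shift now-axes [0.0512 0.0001 0.    ] shift target-axes [0.0512 0.0001 0.    ] rotvec [0.003 0.    0.001]
```

View pics/s3.png

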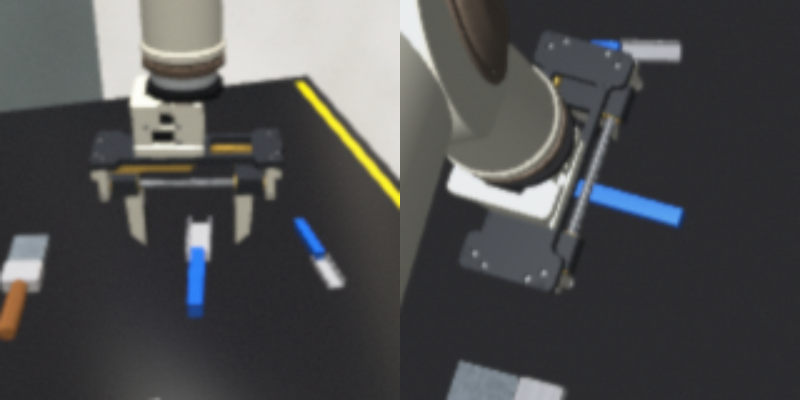

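The fingers straddle the scoop axis (side crop: fingers at x≈137 and 243, scoop at 195), and the orientation matches the handle. Going down and gripping.

Emit:
move_arm(deltas=[0.02, 0, 0, 0, 0, 0, 0, 0.018, 0, 0, 0, 0, 0, 0, 0.012, 0, 0, 0, 0, 0, 0, 0, 0, 0, 0, 0, 0, 255, 0, 0, 0, 0, 0, 0, 255, 0, 0, 0, 0, 0, 0, 255, 0, 0, 0, 0, 0, 0, 255, 0, 0, 0, 0, 0, 0, 255, 0, 0, 0, 0, 0, 0, 255, 0, 0, 0, 0, 0, 0, 255])

```text
time: 9.9
tool_pos: [0.6405, 0.2289, 0.0704]
orientation: [2.368, 1.571, 0.537]
ft_force: [-0.9, -0.1, 0.3]
grip_width: 0.441
```

Emit:
move_arm(deltas=[0, 0, 0, 0, 0, 0, 255, 0, 0, 0, 0, 0, 0, 255, 0, 0, 0, 0, 0, 0, 255, 0, 0, 0, 0, 0, 0, 255, 0, 0, 0, 0, 0, 0, 255, 0, 0, 0, 0, 0, 0, 255])

```text
time: 10.5
tool_pos: [0.6405, 0.2288, 0.0702]
orientation: [1.858, 1.571, 0.027]
ft_force: [-0.1, 0.1, 1.3]
grip_width: 0.174
```

16 mm opening: the handle is held. Lift, and turn towards tray alignment.

Emit:
move_arm(deltas=[-0.01, 0, 0, 0, 0, 0, 255, -0.02, 0, 0, 0, 0, 0, 255, -0.03, 0, 0, 0, 0, 0, 255, -0.03, 0, 0, -0.078, 0, 0, 255, -0.03, 0, 0, -0.08, 0, 0, 255, 0, 0, 0, -0.08, 0, 0, 255, 0, 0, 0, -0.08, 0, 0, 255, 0, 0, 0, -0.08, 0, 0, 255, 0, 0, 0, 0, 0, 0, 255])

```text
time: 11.4
tool_pos: [0.6404, 0.2287, 0.191]
orientation: [2.351, 1.57, 0.919]
ft_force: [0.6, 0.4, 0.1]
grip_width: 0.173
```

```bash
python3 - <<'E'
from h import *
a,_=grab('side','side4'); b,_=grab('top','top4')
A=cv2.resize(a[60:220,160:320],(400,400)); B=cv2.resize(b[100:260,80:240],(400,400)); cv2.imwrite('pics/s4.png',np.hstack([A,B]))
E
python3 go.py .512 -.147 .19 7.5
```

```text
{'time': 11.5, 'joint_positions': [-0.47, 0.6217, 0.1267, 1.5646, -0.0901, 0.9608, -0.1795], 'tool_pos': [0.6405, 0.2287, 0.1906], 'orientation': [2.3031, 1.5705, 0.868], 'ft_force': [-0.0355, -0.3395, -1.3664], 'grip_width': 0.1685}
shift now-axes [ 0.0005 -0.1781  0.3549] shift target-axes [ 0.0006 -0.1764  0.3557] rotvec [ 0.005 -0.    -0.   ]
```

View pics/s4.png

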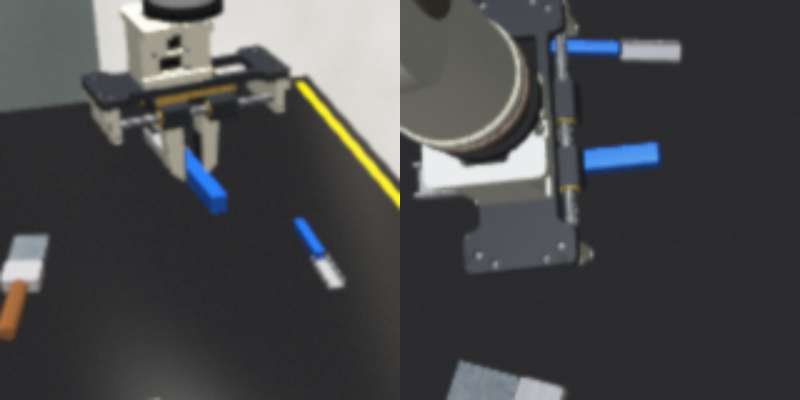

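The scoop is held level with no visible tilt or slip. Carrying it over the tray.

Emit:
move_arm(deltas=[0, -0.01, 0.02, 0, 0, 0, 255, 0, -0.018, 0.037, 0, 0, 0, 255, 0, -0.02, 0.04, 0, 0, 0, 255, 0, -0.02, 0.04, 0, 0, 0, 255, 0, -0.02, 0.04, 0, 0, 0, 255, 0, -0.02, 0.04, 0, 0, 0, 255, 0, -0.02, 0.04, 0, 0, 0, 255, 0, -0.02, 0.04, 0, 0, 0, 255, 0, -0.018, 0.036, 0, 0, 0, 255, 0, -0.01, 0.022, 0, 0, 0, 255])

```text
time: 12.5
tool_pos: [0.5133, -0.151, 0.1906]
orientation: [-0.318, 1.569, -1.757]
ft_force: [0.2, -0.8, -0.7]
grip_width: 0.171
```

```bash
python3 go.py .512 -.147 .076 7.5
```

```text
{'time': 12.5, 'joint_positions': [0.066, 0.3978, 0.2064, 1.9453, -0.1079, 0.809, 0.4631], 'tool_pos': [0.5133, -0.151, 0.1906], 'orientation': [-0.3178, 1.5694, -1.7568], 'ft_force': [0.2232, -0.7954, -0.7088], 'grip_width': 0.1714}
shift now-axes [ 0.1146 -0.0007 -0.0042] shift target-axes [ 0.1146 -0.0008 -0.0041] rotvec [0.001 0.001 0.   ]
```

Descend partway, to a scoop underside at about 50 mm (just above the rim), and look.

Emit:
move_arm(deltas=[0.025, 0, -0.002, 0, 0, 0, 255, 0.025, 0, -0.002, 0, 0, 0, 255, 0.02, 0, 0, 0, 0, 0, 255, 0, 0, 0, 0, 0, 0, 255, 0, 0, 0, 0, 0, 0, 255])

```text
time: 13.0
tool_pos: [0.5144, -0.1431, 0.1204]
orientation: [-1.66, 1.57, -3.094]
ft_force: [0.6, -1.1, -0.8]
grip_width: 0.171
```

```bash
python3 - <<'E'
from h import *
a,_=grab('side','side5'); b,_=grab('top','top5')
A=cv2.resize(a[200:384,150:310],(400,460)); B=cv2.resize(b[170:310,250:430],(400,311)); B=cv2.copyMakeBorder(B,0,149,0,0,0); cv2.imwrite('pics/s5.png',np.hstack([A,B]))
E
python3 go.py .512 -.147 .076 7.5
```

```text
{'time': 13.1, 'joint_positions': [0.0761, 0.5068, 0.1792, 1.98, -0.1407, 0.6644, 0.4815], 'tool_pos': [0.5154, -0.1433, 0.1214], 'orientation': [1.1873, 1.5688, -0.246], 'ft_force': [0.6163, -0.9748, -0.1079], 'grip_width': 0.1722}
shift now-axes [ 0.0454 -0.0039  0.0032] shift target-axes [ 0.0454 -0.0038  0.0032] rotvec [ 0.007  0.001 -0.002]
```

View pics/s5.png

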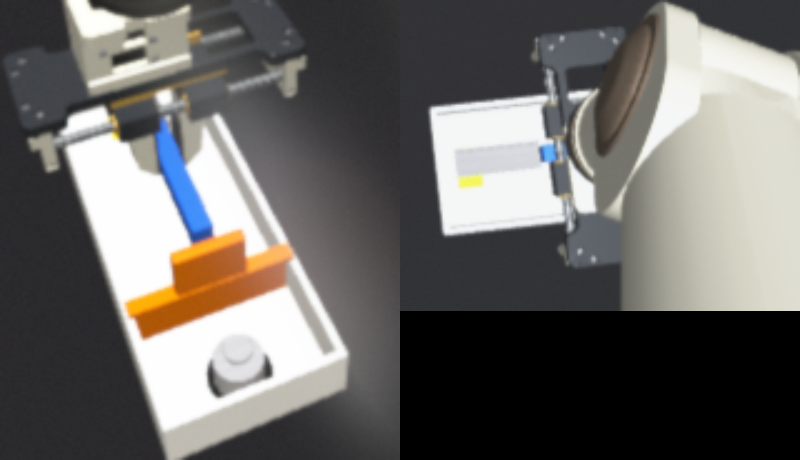

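The scoop is over the empty bay and aligned. The handle end clears the tab (about 13 mm by calculation) and the blade end is inside the end wall. Shift 3 mm towards the middle and lower gently.

Emit:
move_arm(deltas=[0.01, -0.003, 0, 0, 0, 0, 255, 0.015, 0, 0, 0, 0, 0, 255, 0.01, 0, 0, 0, 0, 0, 255, 0.005, 0, 0, 0, 0, 0, 255, 0.003, 0, 0, 0, 0, 0, 255, 0, 0, 0, 0, 0, 0, 255, 0, 0, 0, 0, 0, 0, 255])

```text
time: 13.8
tool_pos: [0.5117, -0.1435, 0.0773]
orientation: [1.192, 1.571, -0.24]
ft_force: [0.8, -0.1, -0.5]
grip_width: 0.175
```

Emit:
move_arm(deltas=[0.001, 0, 0, 0, 0, 0, 255, 0.001, 0, 0, 0, 0, 0, 255, 0, 0, 0, 0, 0, 0, 255, 0, 0, 0, 0, 0, 0, 255])

```text
time: 14.2
tool_pos: [0.5115, -0.1435, 0.0753]
orientation: [1.42, 1.571, -0.013]
ft_force: [0.3, -0.7, -1.5]
grip_width: 0.168
```

Emit:
move_arm(deltas=[0.0005, 0, 0, 0, 0, 0, 255, 0, 0, 0, 0, 0, 0, 195, 0, 0, 0, 0, 0, 0, 180, 0, 0, 0, 0, 0, 0, 150, 0, 0, 0, 0, 0, 0, 150, 0, 0, 0, 0, 0, 0, 150, 0, 0, 0, 0, 0, 0, 150])

```text
time: 14.9
tool_pos: [0.5114, -0.1434, 0.0746]
orientation: [-1.741, 1.571, 3.109]
ft_force: [-0.7, 0.2, 0.0]
grip_width: 0.412
```

Emit:
move_arm(deltas=[-0.01, 0, 0, 0, 0, 0, 150, -0.02, 0, 0, 0, 0, 0, 150, -0.03, 0, 0, 0, 0, 0, 150, -0.04, 0, 0, 0, 0, 0, 150, -0.04, 0, 0, 0, 0, 0, 150, -0.02, 0.03, 0, 0, 0, 0, 150, 0, 0.03, 0, 0, 0, 0, 150, 0, 0, 0, 0, 0, 0, 150])

```text
time: 15.7
tool_pos: [0.575, -0.1337, 0.237]
orientation: [1.425, 1.564, -0.005]
ft_force: [-0.3, -0.3, -0.1]
grip_width: 0.407
```

Emit:
move_arm(deltas=[0, 0, -0.03, 0, 0, 0, 150, 0, 0, -0.04, 0, 0, 0, 150, 0, 0, -0.04, 0, 0, 0, 150, 0, 0, -0.04, 0, 0, 0, 150, 0, 0, -0.04, 0, 0, 0, 150, 0, 0, -0.04, 0, 0, 0, 150, 0, 0, -0.04, 0, 0, 0, 150, 0, 0, -0.03, 0, 0, 0, 150, 0, 0, 0, 0, 0, 0, 150])

```text
time: 16.6
tool_pos: [0.5275, 0.1675, 0.2348]
orientation: [-2.766, 1.568, 2.092]
ft_force: [0.2, -0.8, -0.4]
grip_width: 0.409
```

Run:
```python
from h import *
from m import measure
a,_=grab('side','side6'); b,_=grab('top','top6')
A=cv2.resize(a[200:384,150:310],(400,460)); B=cv2.resize(b[170:310,250:430],(400,311)); B=cv2.copyMakeBorder(B,0,149,0,0,0); cv2.imwrite('pics/s6.png',np.hstack([A,B]))
st(); measure('top6'); measure('side6','side')
```

```text
{'time': 16.7, 'joint_positions': [-0.4303, 0.3626, 0.1033, 1.8658, -0.0456, 0.9165, -0.1661], 'tool_pos': [0.5288, 0.162, 0.2347], 'orientation': [-0.9887, 1.5697, -2.4197], 'ft_force': [-0.1863, -0.8963, 0.0868], 'grip_width': 0.4104}
top blue 189 (151.0, 118.5) centre [0.7774 0.2558] mean [0.7777 0.2548] size [0.0121 0.0732] dir [ 0.0084 -1.    ] yaw -89.5 z 0.0125
top blue 272 (335.0000305175781, 238.5) centre [ 0.5144 -0.1649] mean [ 0.5143 -0.1653] size [0.0122 0.1073] dir [ 0.1367 -0.9906] yaw -82.1 z 0.0245
top tab 19 [ 0.5025 -0.2385  0.0561] [ 0.5468 -0.2314  0.0806] [ 0.5248 -0.2352  0.0762]
tabtop 16 [ 0.5219 -0.2357  0.0783]
top rim (514.6472778320312, -168.4856414794922) (119.8482894897461, 311.0341491699219) 7.665382385253906
side blue 95 (283.1153564453125, 154.4230499267578) centre [0.7772 0.2387] mean [0.7774 0.239 ] size [0.0216 0.0862] dir [-0.0219 -0.9998] yaw -91.3 z 0.0108
side blue 271 (218.0, 281.0000305175781) centre [ 0.5132 -0.1552] mean [ 0.5132 -0.1552] size [0.0161 0.082 ] dir [ 0.1288 -0.9917] yaw -82.6 z 0.0238
side tab 179 [ 0.5011 -0.2521  0.055 ] [ 0.5329 -0.2461  0.0803] [ 0.5155 -0.2493  0.0681]
tabtop 39 [ 0.517  -0.2487  0.078 ]
side rim (515.5870971679688, -171.2664794921875) (120.54534912109375, 314.0695495605469) 7.612357139587402
```

View pics/s6.png

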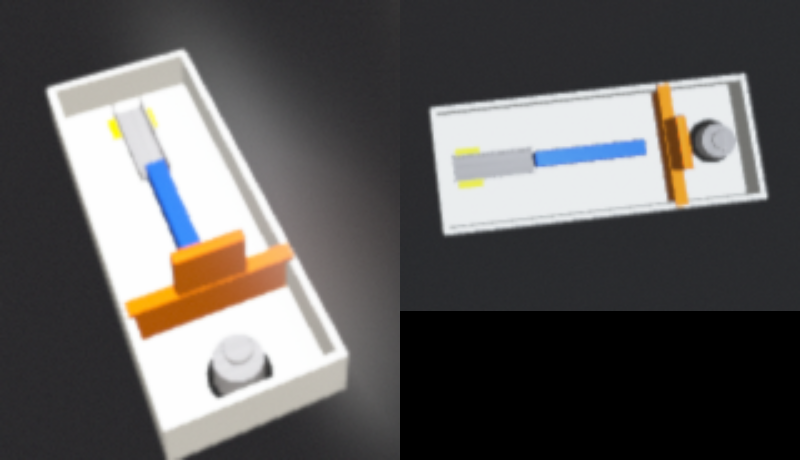

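The scoop lies flat and lengthwise in the empty bay, clear of both ends. The weight is upright on its pad and the arm is well clear, so I'm handing the job in.

```bash
python3 -c "
from station import manip
print(manip.close_job())"
```

```text
the job is handed in; nothing more can be done
None
```

I handed the job in at about 17 s of the 48 s allowed; the station gives no verdict. I pinched the divider tab and slid it about 72 mm towards the weight. Then I gripped the large blue-handled scoop, laid it lengthwise in the empty bay, opened the jaws partway, and moved the arm clear.

Last checks, from both cameras after release:
- **Scoop:** It lies along the tray to within about 1°. The handle top is at 24–24.5 mm (25 mm expected with the scoop flat on the floor), and both ends are clear.
- **Divider:** It is roughly 50 mm from the weight's axis, against the 85 mm limit.
- **Weight:** It looks upright on its pad, unmoved. I judged this from the pictures rather than measuring it.

No check failed. The two views disagreed by about 10 mm along the tray on the divider tab and the scoop handle, probably because each camera sees different faces. That is well within the margins.

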